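Close the sloping control box with its hook-in cover

TASK

The sloping control box on the bench is still open. Take its loose cover by the handle, hook the tongue edge under the lip along the top of the sloping face, lower the other edge flat into the frame and press it down until the spring catch snaps over it; then let go. Leave the other things on the bench where they are.

Things in the scene. Friction and masses are not known exactly. Their poses are not given: they have to be found in the camera images.
- control_box: Fixed grey sheet-steel control box with an open face that slopes at 25 degrees, on the left of the bench; terminal blocks inside. 145 mm deep (its x), 156 mm wide (its y), 42 mm high in front, 95 mm behind. Origin: centre of its underside; x to its back, z up. A tall presetter fills the right of the bench (y below -0.13 m, x over 0.45 m): swing round it.
- cover_frame: Recess of the sloping face for the cover, fixed to the box. Origin: centre of the seat under the cover; x up the slope, y across, z out of the face (25 degrees from vertical, leaning to the box's front). A cover that is home has this pose, but for 2 to 4 mm of play. Recess 105 mm long (x = -52 to +53 mm), 148 mm wide, walls 10 mm over the seat.
- lip_edge (a point): Middle of the free edge of the lip, at its underside: 38 mm up the slope from the frame's origin, 10 mm above the seat. The lip is a steel strip 2.5 mm thick along the whole upper end of the recess; beneath it the recess runs 15 mm farther up the slope. Axes as the frame's.
- catch_nose (a point): Where the nose of the spring catch stands when sprung forward (this point does not move): middle of the recess's lower end, frame x = -44 mm, 6 mm above the seat. The catch is a bent steel leaf 40 mm wide; from the nose a ramp rises away to x = -55 mm at 21 mm above the seat. Axes as the frame's.
- spring_catch (a joint): How far the spring catch is pushed back down the slope, m: 0 sprung forward, 0.011 fully back. Its spring gives 1.4 N at 0 and 230 N/m. The cover's lower edge, pressed down on the ramp (5 to 15 N at the handle), pushes it back some 3 to 8 mm; it then springs to 0 over the edge.
- cover: Loose grey steel cover, about 0.28 kg: plate 100 mm (x) by 140 mm (y), 3 mm thick, with an aluminium bow handle on top; it starts lying flat on the bench in front of the box, handle up. Origin: underside, middle of the plate; x points to the tongue edge, z to the handle side. The tongue is the last 13 mm at +x, 124 mm wide (the corners are cut away).
- cover_grip (a point): Middle of the cover's handle bar: in the cover's frame at x = -10, y = 0, z = 34 mm. The bar runs along the cover's y, is 12 mm thick (x), 18 mm tall (z) and 82 mm long with 62 mm free between its posts, and has 22 mm of room beneath it. Axes as the cover's.
- cover_tongue (a point): Middle of the cover's tongue edge, at its underside (cover frame x = 50 mm). Axes as the cover's.
- cover_lower (a point): Middle of the cover's other edge, the one for the catch, at its underside (cover frame x = -50 mm). Axes as the cover's.
- case_b: Flat plastic insert case with a pale lid and blue base, 70 x 118 x 22 mm, lying to the left of the control box. Bystander. Origin: centre of its underside.
- vial_green: Green vial, 25 mm across, 67 mm tall, standing to the right of the control box. Bystander. Origin: centre of its underside.
- screwdriver: Flat screwdriver with a yellow handle, 191 mm long, lying on the bench near its front edge. Bystander.
- marker_white: White paint marker, 132 mm long, 17 mm thick, lying on the bench. Bystander.
- collet_0: Bronze collet, 54 mm long, 20 mm thick, lying on the bench. Bystander.
- collet_1: Silver-grey collet, 54 mm long, 20 mm thick, lying on the bench. Bystander.

How it is judged:
By the outcome, as a careful person would: the job done as asked, in the order asked, and still so for the second after the job is handed in, with the robot touching nothing.
It also fails if it takes over 45 s, if anything falls off the work surface, if the arm or the gripper's body presses on something with over 40 N, if the wrist force passes 120 N, or if a joint passes its speed limit or range.

ROBOT

A 7-joint arm with a two-finger parallel gripper is mounted at the origin on a cart in front of the work surface, level with it; the furniture and walls round the work are solid. World frame = base frame: x ahead of the robot, y to its left, z up, the work surface at z = 0. Lengths are in m, angles in rad, forces in N, time in s.
With the tool pointing down it reaches from about 0.425 to 0.925 m from the base axis. Payload 6.8 kg.
Tool frame: the origin (TCP) lies at the very end of the fingers, on their centre line; the grasp point (between the pads) lies 19 mm behind it; z points along the fingers, y is the line along which they close (so a half turn about z gives the same grasp; the last joint's range is limited). The gripper opens to 85 mm and grips with 20 to 120 N. Pads are 22 mm wide; open, the fingers measure 114 mm over their backs; the gripper's body (76 mm by 85 mm) begins 54 mm behind the grasp point. The pads swing forward as they close: fully open they stand 13 mm farther back than shut.
Start: joints at [-1.209, 0.477, 0.022, 1.555, -0.011, 1.109, -0.083], TCP at [0.306, 0.602, 0.231] pointing down, gripper open.
Joint ranges: [-2.96, 2.96], [-0.34, 2.1], [-1.41, 1.46], [0.24, 2.44], [-1.37, 4.51], [0.17, 1.92], [-2.96, 2.96]. Speed limits (rad/s): [2.39, 2.39, 3.14, 3.14, 3.14, 3.14, 3.14].

INTERFACE

Orientations are given as a unit quaternion [w, x, y, z].
In Python, from station import bot gives the robot as it stands. The module is installed in compiled form; this text tells all that it offers.
- The arm moves only by the shell command python3 -m jog 'ROWS' [OPENING] [FORCE]. ROWS is JSON, a list of rows, each a list of 4 numbers: the shift along the tool's x, y, z in cm, then the turn about the tool's z in rad. In form: [[x, y, z, spin], ...]. A call has 1 to 20 rows; each row is the pose to reach, as a shift and turn from the pose commanded when the call began, along the tool's axes at that moment; what a row does not reach only later rows make up. A row lasts 1/12 s, in which the tool goes at most 41.7 mm and 7.16 degrees, less where a joint would pass 70% of its speed; a pose out of reach is approached as far as the arm can. A call with a gripper value outside its range is refused whole. OPENING is the closure, from -1 (fully open) to 1 (shut), set as the call begins (- or left out, the last holds). The fingers move at their own pace and stop on an object; FORCE is the grip in N (left out, the last holds). Time passes only in rows, so rows that repeat a pose let the fingers close. It gives the time, the measured TCP pose, the force, the opening and the grip force at its end, in the units of the state.
- bot.get_obs(): the state, without advancing time (a new reading comes with each control period).
- bot.read_camera(name): name is "scene" or "top"; returns a dict with "pixels" (420x560x3 uint8, red, green, blue), "depth" (420x560 float32, m along the optical axis (not along the pixel's ray), 0 where there is no reading), "fovy" (degrees; the focal length in pixels is half the picture's height over the tangent of half this angle, whatever the lens; pixels are square), "cx", "cy" (the principal point, pixels), "distortion" ([k1, k2, p1, p2, k3] as OpenCV has them; the pictures are not rectified), "pose" (4x4, takes a point from camera to world coordinates). Camera axes: x right, y down, z forward; pixel columns grow to the right and rows downward; lengths in m; the calibration is good to about 2 mm. A picture is of the moment at which its call begins.
- bot.hand_in(): hands the job in; it is judged then, once.
The state is a dict: "t": time; "q": joint angles; "joint_vel": joint speeds; "joint_torque": joint torques, N m; "eef_pos": TCP position; "tool_rot": TCP orientation; "contact_force": force on the tool from outside, world axes, zero at the start; "torque": the same for the moment, N m; "gripper_width": opening from 0.0 (shut) to 1.0 (fully open); "grasp_force": force on a finger pad.
Only numpy, scipy, OpenCV 4.12 (cv2) and the standard library are available. Lean on these libraries where they do the work, as an engineer would, in place of code of your own. Each camera call takes 0.05 s, during which the arm holds its last target. There are 200 camera calls.

## Working session

There is one attempt and no reset: what is moved stays moved. The work goes in short steps, Python scripts to look and compute and a shell command to move; the robot and the scene stay as the last step left them, time stands still between calls to the robot, and variables do not carry over. Pictures are saved under pics/ and viewed, at most 13 in all, crops included, and the job is handed in when it is done.

```bash
mkdir -p pics
cat > h.py <<'E'
import numpy as np, cv2
from station import bot
from scipy.spatial.transform import Rotation as R
def K(c):
    f=c['pixels'].shape[0]/2/np.tan(np.radians(c['fovy'])/2)
    return np.array([[f,0,c['cx']],[0,f,c['cy']],[0,0,1.]])
def world(c,uv,z=None,depth=None):
    uv=np.array(uv,float).reshape(-1,1,2)
    n=cv2.undistortPoints(uv,K(c),np.array(c['distortion'],float)).reshape(-1,2)
    d=np.c_[n,np.ones(len(n))]; T=np.array(c['pose'])
    if depth is not None: return (d*np.array(depth).reshape(-1,1))@T[:3,:3].T+T[:3,3]
    w=d@T[:3,:3].T; s=(z-T[2,3])/w[:,2]; return T[:3,3]+w*s[:,None]
def proj(c,P):
    T=np.linalg.inv(np.array(c['pose']))
    return cv2.projectPoints(np.array(P,float).reshape(-1,1,3),cv2.Rodrigues(T[:3,:3])[0],T[:3,3],K(c),np.array(c['distortion'],float))[0].reshape(-1,2)
def cloud(c):
    h,w=c['depth'].shape; v,u=np.mgrid[:h,:w]
    return world(c,np.c_[u.ravel(),v.ravel()],depth=c['depth'].ravel()).reshape(h,w,3)
def quatR(q): return R.from_quat(np.r_[q[1:],q[0]])
E
python3 - <<'E'
from h import *
for n in ('scene','top'):
    c=bot.read_camera(n); cv2.imwrite(f'pics/{n}0.png',c['pixels'][...,::-1]); np.save(f'{n}0.npy',c,allow_pickle=True)
    print(n,c['fovy'],c['distortion'],np.round(c['pose'],3).tolist())
print(bot.get_obs())
E
```

```text
scene 47.92344437762349 [0.01459991 0.         0.         0.         0.        ] [[0.793, -0.442, 0.419, 0.109], [-0.609, -0.571, 0.55, -0.344], [-0.004, -0.692, -0.722, 0.852], [0.0, 0.0, 0.0, 1.0]]
top 43.902307690940724 [-0.06266478  0.          0.          0.          0.        ] [[-0.032, -0.978, 0.207, 0.216], [-0.999, 0.032, -0.002, 0.228], [-0.005, -0.207, -0.978, 1.515], [0.0, 0.0, 0.0, 1.0]]
{'t': 0.1, 'q': array([-1.20913627,  0.47771455,  0.02235973,  1.5563545 , -0.01147447,
        1.10931876, -0.08308436]), 'joint_vel': array([ 0.0021768 , -0.00197765,  0.00161214, -0.00243885,  0.00015851,
        0.00203431, -0.00046252]), 'joint_torque': array([ 4.70986037e-03, -5.97752559e+01,  1.61389042e+00, -2.81952864e+01,
        1.28735224e-02,  5.09095189e-03, -7.20735045e-06]), 'eef_pos': array([0.30533554, 0.60138593, 0.23042442]), 'tool_rot': array([-1.19272007e-04,  2.32710737e-01,  9.72545638e-01, -8.24801528e-04]), 'contact_force': array([-0.69627592,  0.23687514, -0.49725018]), 'torque': array([ 0.03781642,  0.0215039 , -0.01045847]), 'grasp_force': 0.0, 'gripper_width': 1.003542705052791}
```

View pics/scene0.png

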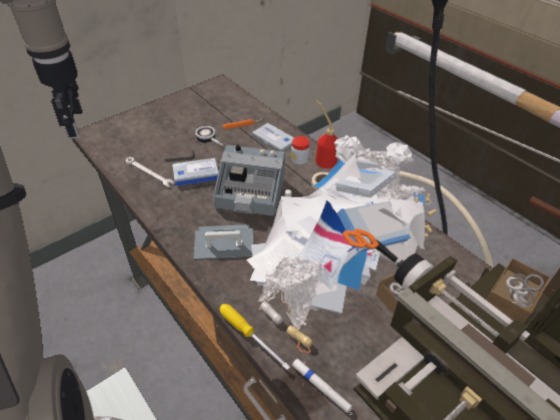

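View pics/top0.png

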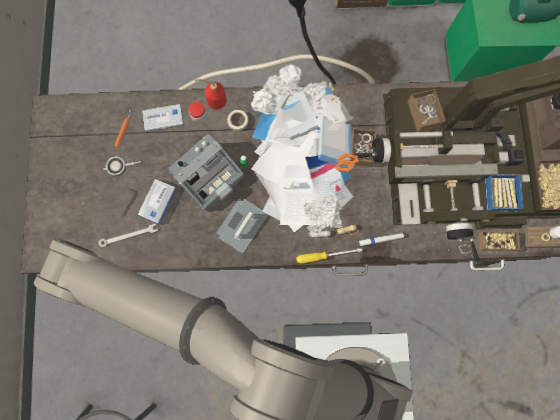

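The scene view shows the open box near (250,180) and the cover with its handle at (223,241). The top view shows the box near (208,172), the cover near (241,226) and the green vial at (243,160). I'll enlarge both views.

Run:
```python
from h import *
a=np.load('scene0.npy',allow_pickle=True).item();b=np.load('top0.npy',allow_pickle=True).item()
A=cv2.resize(a['pixels'][135:270,185:295],None,fx=4,fy=4,interpolation=cv2.INTER_CUBIC)[:540]
B=cv2.resize(b['pixels'][130:255,165:270],None,fx=3.4,fy=3.4,interpolation=cv2.INTER_CUBIC)
im=np.zeros((540,800,3),np.uint8); im[:A.shape[0],:440]=A; im[:B.shape[0],442:442+B.shape[1]]=B
cv2.imwrite('pics/crop.png',im[...,::-1])
for n,c in(('s',a),('t',b)):
    X=cloud(c); 
    box=(X[...,0]>.3)&(X[...,0]<.8)&(X[...,1]>.05)&(X[...,1]<.6)
    print(n,'table z',np.median(X[box][:,2][np.abs(X[box][:,2])<.02]))
X=cloud(b)
for v in range(195,256,4): print(v,' '.join('%4d'%(1000*z) for z in X[v,210:275:4,2]))
X=cloud(a)
for v in range(220,266,4): print(v,' '.join('%4d'%(1000*z) for z in X[v,188:262:4,2]))
```

```text
s table z 0.00045453571293485595
t table z 0.0008871716304947874
195   36   40   51   45   36    9    4    1    5    0    1    0    2   -3    4   52   46
199   46   38   19   29   -4    5   -2    5    0    2    0    0    6    0    0   20   48
203   35    3    1   -2    1    1    5   -1    3    0    4    0   -7    4   24   20   49
207    2   10    5    0    2    0    4    5    8   -3    7    7   -4    4   22   12   19
211    4    0   -1    1   -1    3    3    5    5    3    9   12    2   16   14   21   15
215    0    0    2   -3   -2    6    4    3    2    7   44    2    8    4    3   23   19
219    4    0   -4    1    2    5   10    2    4   42    2   -1    2    4    0   -4   -3
223   -1    0   -2    5    7    1    9    0   39   44    2    6 1514   -4    2 1514    1
227    2   -5    7    6    2   -3    6    2   43    0    1    1    3   -1   -2   -2   -2
231    0    0    0    8   -5   -3   -1   49   10    1    0    7    0    2    4   -1 1514
235    0    0    2   -1    3    3    6   44    2    3    8    1   -2    3    0   -2    2
239    1    1   -2    0    1   11    4    7    6    4   
[... 876 characters left out ...]
 0    0
240    0    0    4    2    1   24    3    2    2    5    1    5    2   16    0    0    1    1    1
244   -3    0    1    1    1    8    4    2    4    1    2    1    6    4    0    5   22   16   19
248   -1    1    6    3    5    2    3    4    0    1    0    3    3    2    3    5   22   18   19
252    0    1    2    2    4    4    0    0    2    6    3    3    2    2    2    2   21   18   54
256    0    1    3    4    3    1    4    4    0    3    5    4    0    4    0    0   51   50   54
260    0    0    2    0   -1    0    0    0   -1    2   -1    1   -1    1    0   48   52   50   51
264    0    0   -1   -1    0   -1   -1   -1   -1   -1   -2   -2    1    0    0   -1   50   53   57
```

View pics/crop.png

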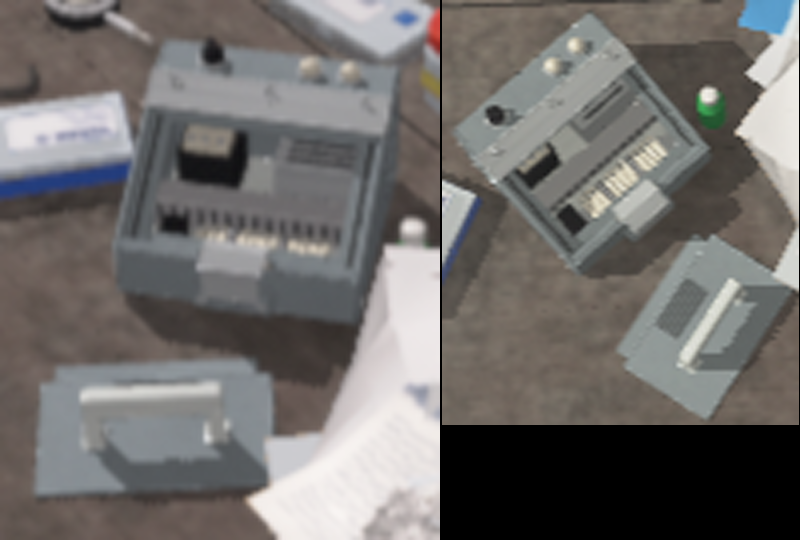

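The enlargement shows the cover lying with its tongue edge, which has the stepped corners, toward the box. The handle is on the bench side, at crop (80–220,395) left and (682,365)–(740,285) right. The catch is at the box's lower edge, near (235,270). Next I'll cast rays for the cover and zoom in on the box.

Run:
```python
from h import *
a=np.load('scene0.npy',allow_pickle=True).item();b=np.load('top0.npy',allow_pickle=True).item()
def cr(uv,s,o): return (np.array(uv,float)+.5)/s-.5+np.array(o)
# order: lower-left, lower-right, upper-right, upper-left (seen from robot, tongue = upper)
A=world(a,cr([[36,494],[275,490],[272,375],[40,383]],4,(185,135)),.003)
B=world(b,cr([[617-442,352],[707-442,417],[790-442,287],[712-442,237]],3.4,(165,130)),.003)
print(np.round(A*1000),'\n',np.round(B*1000))
# handle bar top by depth
for n,c,(v0,v1,u0,u1) in(('s',a,(225,250,200,245)),('t',b,(205,240,230,260))):
    X=cloud(c)[v0:v1,u0:u1].reshape(-1,3); m=(X[:,2]>.034)&(X[:,2]<.052)
    if n=='t': m&=X[:,1]>.17
    P=X[m,:2].astype(np.float32); r=cv2.minAreaRect(P*1000); print(n,m.sum(),P.mean(0),r, cv2.fitLine(P,cv2.DIST_HUBER,0,.01,.01).ravel())
P1=cv2.resize(a['pixels'][140:220,208:290],None,fx=4.9,fy=4.9,interpolation=cv2.INTER_CUBIC)
P2=cv2.resize(b['pixels'][132:213,166:247],None,fx=4.9,fy=4.9,interpolation=cv2.INTER_CUBIC)
im=np.zeros((400,800,3),np.uint8); im[:P1.shape[0],:P1.shape[1]]=P1; im[:P2.shape[0],403:403+P2.shape[1]]=P2
cv2.imwrite('pics/box.png',cv2.convertScaleAbs(im[...,::-1],alpha=1.5))
```

```text
[[392. 302.   3.]
 [503. 221.   3.]
 [555. 294.   3.]
 [440. 375.   3.]] 
 [[452. 379.   3.]
 [393. 303.   3.]
 [504. 228.   3.]
 [551. 295.   3.]]
s 214 [0.47043663 0.29567704] ((471.6314392089844, 297.2669372558594), (16.643232345581055, 80.88601684570312), 55.33857345581055) [ 0.83121496 -0.5559511   0.47841996  0.28962514]
t 122 [0.46964782 0.2972789 ] ((470.4749450683594, 297.2145080566406), (12.553205490112305, 81.42164611816406), 56.09562301635742) [ 0.82726485 -0.5618121   0.4696477   0.29727894]
```

View pics/box.png

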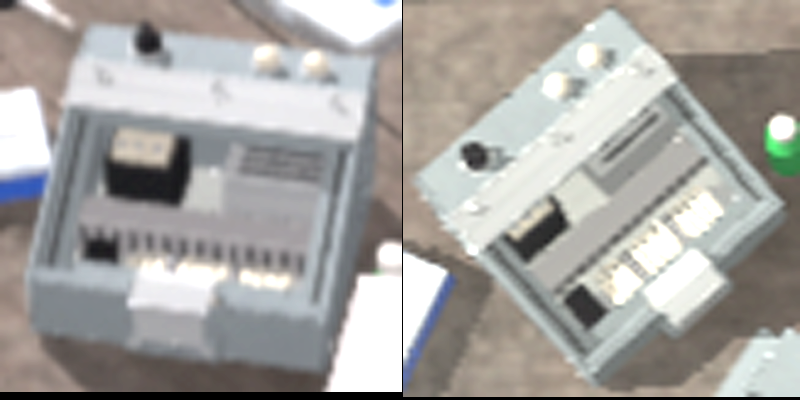

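The zoom shows the lip strip with its free edge at (66,105)–(358,140) in the left view and (475,255)–(680,85) in the right. The catch leaf is at (170,305) and (688,290). Next I'll cast rays for the box corners, the lip and the catch.

Run:
```python
from h import *
a=np.load('scene0.npy',allow_pickle=True).item();b=np.load('top0.npy',allow_pickle=True).item()
S=lambda uv:(np.array(uv,float)+.5)/4.9-.5+np.array((208,140))
Tp=lambda uv:(np.array(uv,float)-np.array((403,0))+.5)/4.9-.5+np.array((166,132))
for n,c,f,L in(('s',a,S,{'back':([[90,25],[378,58]],.095),'front0':([[28,328],[325,370]],0)}),('t',b,Tp,{'back':([[415,178],[613,8]],.095),'frontTop':([[595,380],[783,205]],.042)})):
    for k,(uv,z) in L.items():
        W=world(c,f(uv),z); d=W[1]-W[0]; print(n,k,np.round(W*1000,1).tolist(),'len',np.linalg.norm(d),'yaw',np.degrees(np.arctan2(d[0],-d[1])))
# depth: lip strip / catch / rim pixels
yaw=np.radians(38)
Xs,Xt=cloud(a),cloud(b)
for n,c,X,f,lip in(('s',a,Xs,S,[[66,105],[358,140]]),('t',b,Xt,Tp,[[475,255],[680,85]])):
    p=f(lip); 
    # triangulate lip edge with depth just inside strip: median height of strip
    up=(np.array([-0,-4.]) if n=='s' else np.array([-2.,-2.]))
    hs=[]
    for t in np.linspace(.1,.9,17):
        q=p[0]*(1-t)+p[1]*t
        for k in (.3,.6,.9): 
            r=np.round(q+k*up).astype(int); hs.append(X[r[1],r[0]])
    hs=np.array(hs); print(n,'strip z near edge by k',[round(float(np.median(hs[i::3,2])),4) for i in range(3)])
    for z in (.078,.082,.086,.090): print(z,np.round(world(c,p,z)*1000,1).tolist())
p1=S([[66,105],[358,140]]);p2=Tp([[475,255],[680,85]])
def tri(p1,p2):
    o=[];
    for u,v in zip(p1,p2):
        O1,O2=a['pose'][:3,3],b['pose'][:3,3]; d1=world(a,u,0)[0]-O1; d2=world(b,v,0)[0]-O2
        s=np.linalg.lstsq(np.c_[d1,-d2],O2-O1,rcond=None)[0]; A,B=O1+d1*s[0],O2+d2*s[1]; o.append(((A+B)/2*1000).round(1).tolist()+[round(np.linalg.norm(A-B)*1000,1)])
    return o
print('tri lip',tri(p1,p2))
print('tri back',tri(S([[90,25],[378,58]]),Tp([[415,178],[613,8]])))
print('catch top edge', tri(S([[137,265],[216,272]]),Tp([[648,290],[700,250]])), 'catch low',tri(S([[132,340],[210,353]]),Tp([[680,333],[730,292]])))
```

```text
s back [[627.2, 505.2, 95.0], [730.4, 389.6, 95.0]] len 0.15500650716506922 yaw 41.76855820364188
s front0 [[521.9, 418.7, -0.0], [625.5, 299.9, -0.0]] len 0.15770806584100877 yaw 41.0927444133295
t back [[628.7, 504.4, 95.0], [728.3, 388.8, 95.0]] len 0.15256784387291875 yaw 40.74364922018096
t frontTop [[516.8, 407.1, 42.0], [619.8, 294.0, 42.0]] len 0.15296808217446614 yaw 42.29453168963451
s strip z near edge by k [0.0865, 0.0879, 0.0892]
0.078 [[590.6, 475.6, 78.0], [693.7, 360.0, 78.0]]
0.082 [[588.1, 471.4, 82.0], [690.6, 356.4, 82.0]]
0.086 [[585.6, 467.2, 86.0], [687.6, 352.7, 86.0]]
0.09 [[583.1, 462.9, 90.0], [684.6, 349.1, 90.0]]
t strip z near edge by k [0.0842, 0.0871, 0.0878]
0.078 [[585.9, 472.2, 78.0], [685.1, 351.5, 78.0]]
0.082 [[584.9, 471.5, 82.0], [683.8, 351.1, 82.0]]
0.086 [[583.9, 470.8, 86.0], [682.5, 350.8, 86.0]]
0.09 [[582.8, 470.2, 90.0], [681.2, 350.5, 90.0]]
tri lip [[586.1, 470.9, 82.8, np.float64(3.0)], [682.9, 349.7, 89.8, np.float64(3.5)]]
tri back [[627.8, 504.6, 95.4, np.float64(1.7)], [728.4, 388.3, 96.5, np.float64(1.5)]]
catch top edge [[565.8, 374.8, 53.3, np.float64(3.6)], [589.6, 342.8, 57.9, np.float64(0.1)]] catch low [[547.5, 358.3, 23.5, np.float64(0.3)], [572.7, 327.6, 22.7, np.float64(1.4)]]
```

```bash
cat > d.py <<'E'
import sys; from h import *
o=bot.get_obs(); Rm=quatR(o['tool_rot']); p=o['eef_pos']
if len(sys.argv)>4:
    x,y,z,yaw=map(float,sys.argv[1:5]); ty=Rm.as_matrix()[:,1]
    print('shift cm',np.round(Rm.inv().apply(np.array([x,y,z])/1000-p)*100,2),'spin',round(np.arctan2(ty[1],ty[0])-np.radians(yaw),3))
print('t',round(o['t'],2),'p',np.round(p*1000,1),'tooly',np.round(np.degrees(np.arctan2(*Rm.as_matrix()[1::-1,1])),2),'w',round(o['gripper_width'],3),'F',np.round(o['contact_force'],1),'M',np.round(o['torque'],2),'gf',round(o['grasp_force'],1))
E
python3 d.py 471 297 130 55.5
python3 -m jog '[[-28.6,-19.5,10,0.132],[-28.6,-19.5,10,0.132],[-28.6,-19.5,10,0.132],[-28.6,-19.5,10,0.132],[-28.6,-19.5,10,0.132],[-28.6,-19.5,10,0.132],[-28.6,-19.5,10,0.132],[-28.6,-19.5,10,0.132],[-28.6,-19.5,10,0.132],[-28.6,-19.5,10,0.132],[-28.6,-19.5,10,0.132],[-28.6,-19.5,10,0.132],[-28.6,-19.5,10,0.132]]' -0.1
python3 d.py 471 297 16 55.5
```

```text
shift cm [-28.55 -19.63  10.08] spin 0.132
t 0.1 p [305.3 601.4 230.4] tooly 63.09 w 1.004 F [-0.7  0.2 -0.5] M [ 0.04  0.02 -0.01] gf 0.0
t: 1.18
eef_pos: [0.4716, 0.3004, 0.1315]
tool_rot: [-0.0, 0.295, 0.955, 0.001]
contact_force: [-0.3, 1.1, 0.7]
gripper_width: 0.551
grasp_force: 0.0
shift cm [-0.15 -0.32 11.55] spin 0.003
t 1.18 p [471.6 300.4 131.5] tooly 55.66 w 0.551 F [-0.3  1.1  0.7] M [-0.01  0.02 -0.02] gf 0.0
```

```bash
python3 -m jog '[[0,0,4,0],[0,0,8,0],[0,0,11.5,0],[0,0,11.5,0],[0,0,11.5,0]]'
python3 d.py 471 297 16 55.5
python3 - <<'E'
from h import *
c=bot.read_camera('scene'); cv2.imwrite('pics/grasp.png',cv2.resize(c['pixels'][170:290,170:290],None,fx=4,fy=4)[...,::-1])
E
```

```text
t: 1.6
eef_pos: [0.4706, 0.2991, 0.0154]
tool_rot: [-0.001, 0.295, 0.955, -0.001]
contact_force: [-0.2, 0.1, 0.8]
gripper_width: 0.548
grasp_force: 0.0
shift cm [-0.15 -0.15 -0.06] spin 0.002
t 1.6 p [470.6 299.1  15.4] tooly 55.64 w 0.548 F [-0.2  0.1  0.8] M [-0.   -0.09 -0.  ] gf 0.0
```

View pics/grasp.png

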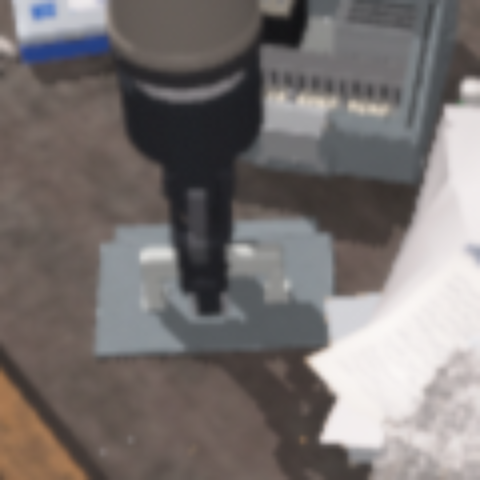

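The fingers straddle the handle bar at about (205,280), roughly centred along it. I'll grip and lift.

```bash
python3 -m jog '[[0,0,0,0],[0,0,0,0],[0,0,0,0],[0,0,0,0],[0,0,0,0],[0,0,0,0],[0,0,-2,0],[0,0,-5,0],[0,0,-9,0],[0,0,-13,0],[0,0,-13,0],[0,0,-13,0]]' 1 70
python3 d.py
python3 - <<'E'
from h import *
c=bot.read_camera('scene'); A=c['pixels'][130:280,150:300]; np.save('s1.npy',c,allow_pickle=True)
c=bot.read_camera('top'); B=c['pixels'][120:270,140:290]; np.save('t1.npy',c,allow_pickle=True)
cv2.imwrite('pics/lift.png',cv2.resize(np.hstack([A,B]),None,fx=2.66,fy=2.66,interpolation=cv2.INTER_CUBIC)[...,::-1])
E
```

```text
t: 2.65
eef_pos: [0.4738, 0.2996, 0.1495]
tool_rot: [0.002, 0.296, 0.955, 0.003]
contact_force: [-0.8, -0.7, -4.4]
gripper_width: 0.126
grasp_force: 69.0
t 2.65 p [473.8 299.6 149.5] tooly 55.51 w 0.126 F [-0.8 -0.7 -4.4] M [-0.04  0.07  0.06] gf 69.0
```

View pics/lift.png

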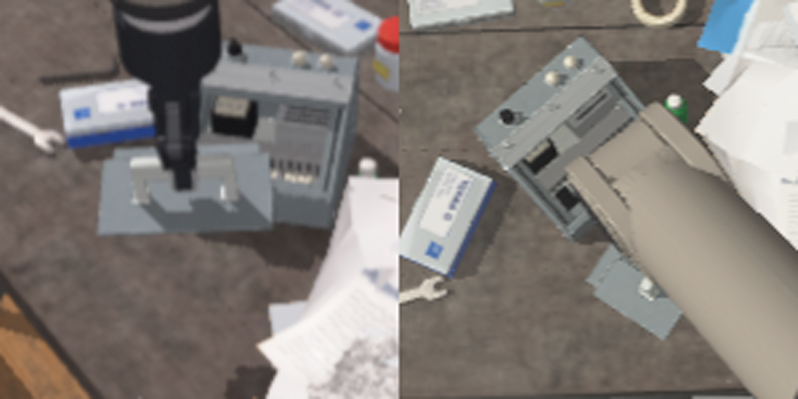

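The cover hangs level in the grip: in the left panel its plate spans (100–270, 150–235) with the fingers near the bar's middle. I'll move to the pre-hook position.

```bash
python3 d.py 570.4 355.1 130 41.3
```

```text
shift cm [-4.92 10.31  1.57] spin 0.248
t 2.75 p [471.5 298.  145.8] tooly 55.52 w 0.122 F [-0.6 -0.7 -3.2] M [-0.04  0.03  0.  ] gf 69.0
```

```bash
python3 -m jog '[[-1,2,0.5,0.06],[-2,4,1,0.12],[-3.5,7,1.5,0.19],[-4.9,10.3,1.6,0.248],[-4.9,10.3,1.6,0.248],[-4.9,10.3,1.6,0.248],[-4.9,10.3,1.6,0.248],[-4.9,10.3,1.6,0.248]]'
python3 d.py 570.4 355.1 98 41.3
python3 - <<'E'
from h import *
c=bot.read_camera('scene'); A=c['pixels'][130:230,185:295]; np.save('s2.npy',c,allow_pickle=True)
cv2.imwrite('pics/pre.png',cv2.resize(A,None,fx=5.5,fy=5.5,interpolation=cv2.INTER_CUBIC)[...,::-1])
E
```

```text
t: 3.42
eef_pos: [0.5695, 0.3546, 0.1288]
tool_rot: [-0.001, 0.412, 0.911, -0.001]
contact_force: [-0.9, -0.0, -2.6]
gripper_width: 0.124
grasp_force: 69.6
shift cm [-0.02  0.11  3.08] spin 0.0
t 3.42 p [569.5 354.6 128.8] tooly 41.32 w 0.124 F [-0.9 -0.  -2.6] M [ 0.05 -0.02  0.01] gf 69.6
```

View pics/pre.png

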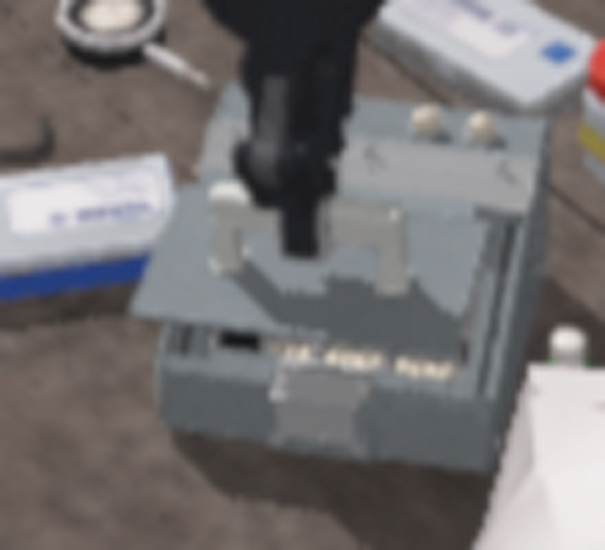

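The cover now floats over the box face, with its lower-left corner at (131,315) and lower-right at about (463,343). The posts' feet are near (225,268) and (392,290). I'll check the lateral centring by casting rays.

Run:
```python
from h import *
c=np.load('s2.npy',allow_pickle=True).item()
f=lambda uv:(np.array(uv,float)+.5)/5.5-.5+np.array((185,130))
ax=np.array([[.751,.66],[-.66,.751]])
W=world(c,f([[131,315],[463,343]]),.1164)[:,:2]*1000; print('lower corners long,lat',W@ax.T,(W@ax.T).mean(0), np.degrees(np.arctan2(*(W[1]-W[0])*[1,-1])))
W=world(c,f([[210,190],[400,215]]),.1565)[:,:2]*1000; print('bar top ends',W@ax.T,(W@ax.T).mean(0))
W=world(c,f([[198,178],[535,212]]),.0855)[:,:2]*1000; print('lip ends',W@ax.T,(W@ax.T).mean(0))
W=world(c,f([[217,85],[548,122]]),.095)[:,:2]*1000; print('back',W@ax.T,(W@ax.T).mean(0))
W=world(c,f([[158,375],[493,415]]),.042)[:,:2]*1000; print('fronttop',W@ax.T,(W@ax.T).mean(0))
o=bot.get_obs(); print('tool',ax@o['eef_pos'][:2]*1000)
```

```text
lower corners long,lat [[ 617.02059299  -42.63779636]
 [ 626.54199385 -182.2668844 ]] [ 621.78129342 -112.45234038] 45.21091695681832
bar top ends [[ 655.8371426   -69.41806066]
 [ 655.14922385 -150.31586236]] [ 655.49318322 -109.86696151]
lip ends [[ 744.90043683  -35.19724693]
 [ 750.50263004 -191.73739947]] [ 747.70153344 -113.4673232 ]
back [[ 802.10684091  -29.96465614]
 [ 804.09704679 -188.41826279]] [ 803.10194385 -109.19145947]
fronttop [[ 657.92552607  -36.50187983]
 [ 661.3543139  -189.17786035]] [ 659.63991999 -112.83987009]
tool [ 662.00515485 -109.6068109 ]
```

```bash
python3 -m jog '[[0,0,1.5,-0.008],[0,0,3,-0.008],[0,0,3.5,-0.008],[0,0.6,3.5,-0.008],[0,1.2,3.5,-0.008],[0,1.8,3.5,-0.008],[0,2.2,3.5,-0.008],[0,2.4,3.5,-0.008],[0,2.4,3.5,-0.008]]'; python3 d.py; python3 -m jog '[[0,0.3,0,0],[0,0.5,0,0],[0,0.5,0,0]]'; python3 d.py
```

```text
t: 4.22
eef_pos: [0.5897, 0.3722, 0.0958]
tool_rot: [0.0, 0.408, 0.913, 0.001]
contact_force: [-0.1, -0.0, -3.7]
gripper_width: 0.128
grasp_force: 69.6
t 4.22 p [589.7 372.2  95.8] tooly 41.78 w 0.128 F [-0.1 -0.  -3.7] M [ 0.01 -0.02 -0.03] gf 69.6
t: 4.47
eef_pos: [0.593, 0.3752, 0.0954]
tool_rot: [0.0, 0.409, 0.913, 0.0]
contact_force: [-0.3, -1.0, -2.6]
gripper_width: 0.124
grasp_force: 69.6
t 4.47 p [593.  375.2  95.4] tooly 41.77 w 0.124 F [-0.3 -1.  -2.6] M [0.04 0.01 0.03] gf 69.6
```

```bash
python3 -m jog '[[0,0.1,0.15,0],[0,0.3,0.15,0],[0,0.5,0.15,0],[0,0.5,0.15,0],[0,0.5,0.15,0]]'; python3 d.py;  python3 - <<'E'
from h import *
c=bot.read_camera('scene'); A=c['pixels'][130:230,185:295]; np.save('s3.npy',c,allow_pickle=True)
cv2.imwrite('pics/hook.png',cv2.resize(A,None,fx=5.5,fy=5.5,interpolation=cv2.INTER_CUBIC)[...,::-1])
E
```

```text
t: 4.88
eef_pos: [0.5954, 0.3772, 0.0936]
tool_rot: [-0.001, 0.409, 0.913, -0.001]
contact_force: [-3.9, -3.0, 0.5]
gripper_width: 0.126
grasp_force: 70.1
t 4.88 p [595.4 377.2  93.6] tooly 41.74 w 0.126 F [-3.9 -3.   0.5] M [-0.68  0.83 -0.09] gf 70.1
```

View pics/hook.png

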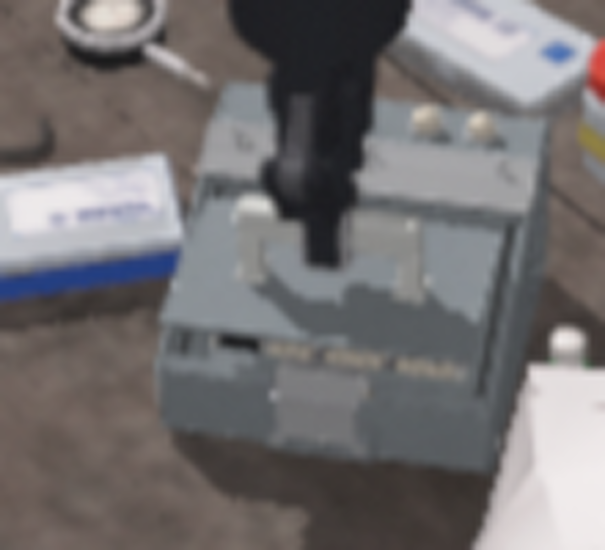

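The plate is down among the walls with its upper end at the lip, and the contact force points backward. To check that the tongue is really under the lip, I'll back off slightly and feel upward.

```bash
python3 -m jog '[[0,-0.2,0,0],[0,-0.2,-0.1,0],[0,-0.2,-0.2,0],[0,-0.2,-0.2,0]]'; python3 d.py; python3 -m jog '[[0,0,-0.1,0],[0,0,-0.2,0],[0,0,-0.2,0]]'; python3 d.py; python3 -m jog '[[0,0,-0.1,0],[0,0,-0.2,0],[0,0,-0.2,0]]'; python3 d.py
```

```text
t: 5.27
eef_pos: [0.5954, 0.3772, 0.0962]
tool_rot: [0.0, 0.409, 0.913, 0.0]
contact_force: [-0.2, 0.0, -3.3]
gripper_width: 0.124
grasp_force: 69.6
t 5.27 p [595.4 377.2  96.2] tooly 41.77 w 0.124 F [-0.2  0.  -3.3] M [-0.02  0.01  0.02] gf 69.6
t: 5.52
eef_pos: [0.5952, 0.377, 0.0981]
tool_rot: [0.0, 0.409, 0.913, 0.0]
contact_force: [0.7, -0.3, -1.9]
gripper_width: 0.124
grasp_force: 69.6
t 5.52 p [595.2 377.   98.1] tooly 41.77 w 0.124 F [ 0.7 -0.3 -1.9] M [-0.01  0.02  0.  ] gf 69.6
t: 5.77
eef_pos: [0.595, 0.3769, 0.0995]
tool_rot: [0.0, 0.409, 0.913, -0.0]
contact_force: [1.0, 0.9, -7.2]
gripper_width: 0.122
grasp_force: 69.1
t 5.77 p [595.  376.9  99.5] tooly 41.78 w 0.122 F [ 1.   0.9 -7.2] M [ 0.11 -0.23  0.05] gf 69.1
```

Raising meets the lip from below at TCP z ≈ 99 mm, so the tongue is under it and the lip is about 3 mm higher than estimated. I'll go deeper at mid-gap.

```bash
python3 -m jog '[[0,0,0.2,0],[0,0.2,0.2,0],[0,0.4,0.2,0],[0,0.5,0.2,0],[0,0.5,0.2,0],[0,0.5,0.2,0]]'; python3 d.py; python3 -m jog '[[0,0.2,0,0],[0,0.2,0,0]]'; python3 d.py
```

```text
t: 6.27
eef_pos: [0.5989, 0.3803, 0.0979]
tool_rot: [0.0, 0.409, 0.913, 0.0]
contact_force: [-0.7, -0.7, -3.6]
gripper_width: 0.126
grasp_force: 69.6
t 6.27 p [598.9 380.3  97.9] tooly 41.77 w 0.126 F [-0.7 -0.7 -3.6] M [-0.06  0.    0.06] gf 69.6
t: 6.43
eef_pos: [0.6004, 0.3818, 0.0979]
tool_rot: [0.0, 0.409, 0.913, 0.0]
contact_force: [-0.2, -0.4, -3.2]
gripper_width: 0.126
grasp_force: 69.6
t 6.43 p [600.4 381.8  97.9] tooly 41.77 w 0.126 F [-0.2 -0.4 -3.2] M [-0.07  0.04  0.01] gf 69.6
```

```bash
python3 -m jog '[[0,0,0.05,0],[0,0,0.05,0],[0,0,0.05,0],[0,0,0.05,0],[0,0,0.05,0],[0,0,0.05,0]]' 0.3 20; python3 d.py;  python3 - <<'E'
from h import *
c=bot.read_camera('scene'); A=c['pixels'][130:230,185:295]; np.save('s4.npy',c,allow_pickle=True)
cv2.imwrite('pics/drop.png',cv2.resize(A,None,fx=5.5,fy=5.5,interpolation=cv2.INTER_CUBIC)[...,::-1])
E
```

```text
t: 6.93
eef_pos: [0.6004, 0.3816, 0.0976]
tool_rot: [0.0, 0.409, 0.913, 0.0]
contact_force: [-1.0, -0.6, 0.0]
gripper_width: 0.353
grasp_force: 0.3
t 6.93 p [600.4 381.6  97.6] tooly 41.76 w 0.353 F [-1.  -0.6  0. ] M [-0.12  0.09  0.01] gf 0.3
```

View pics/drop.png

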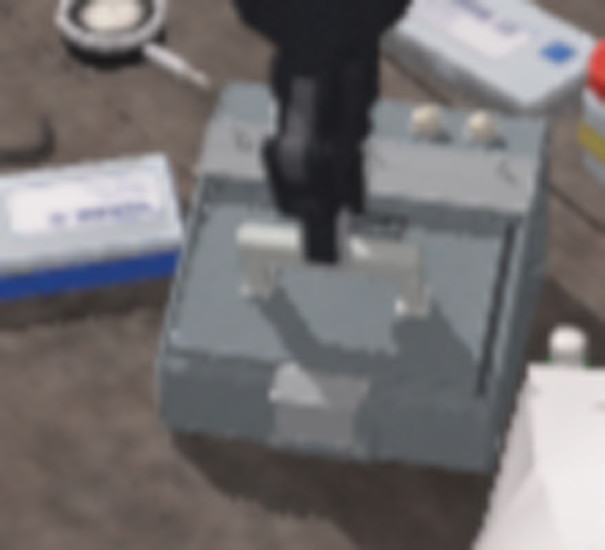

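The cover has swung down. Its tongue end is under the lip, at the dark line (205–500, 185–215), and its lower edge rests on the catch at (320,375). I'll raise, shut the fingers and press on the bar.

```bash
python3 -m jog '[[0,0,-1,0],[0,0,-2.5,0],[0,0,-4,0],[0,0,-4,0]]'; python3 -m jog '[[0,-0.8,0,0],[0,-0.8,0,0],[0,-0.8,0,0],[0,-0.8,0,0],[0,-0.8,0,0],[0,-0.8,0,0]]' 1 20; python3 -m jog '[[0,0,1,0],[0,0,1.8,0],[0,0,2.2,0],[0,0,2.2,0]]'; python3 d.py
```

```text
t: 7.32
eef_pos: [0.6024, 0.3829, 0.1417]
tool_rot: [0.002, 0.409, 0.913, 0.003]
contact_force: [0.9, 0.5, 1.5]
gripper_width: 0.352
grasp_force: 0.0
t: 7.82
eef_pos: [0.5941, 0.3762, 0.1368]
tool_rot: [-0.0, 0.409, 0.913, -0.0]
contact_force: [0.6, 0.2, 0.7]
gripper_width: 0.0
grasp_force: 0.0
t: 8.15
eef_pos: [0.5932, 0.3756, 0.1131]
tool_rot: [-0.001, 0.409, 0.913, -0.001]
contact_force: [0.8, -0.0, 1.0]
gripper_width: -0.001
grasp_force: 0.0
t 8.15 p [593.2 375.6 113.1] tooly 41.77 w -0.001 F [ 0.8 -0.   1. ] M [-0.    0.01  0.02] gf 0.0
```

Run:
```python
from h import *
c=bot.read_camera('scene'); X=cloud(c); ax=np.array([.751,.66])
# bar heights and catch area
P=X[165:182,225:265].reshape(-1,3)*1000; m=(P[:,2]>85)&(P[:,2]<125); Q=P[m]; L=Q[:,:2]@ax; l=Q[:,:2]@np.array([-.66,.751])
s=(abs(l+111)<41)&(abs(l+111)>16)&(L>675)&(L<712); print(s.sum(),'bar long',np.percentile(L[s],[5,50,95]),'z',np.percentile(Q[s,2],[5,50,90,98]))
```

```text
141 bar long [688.71652298 692.26018966 698.85631394] z [ 87.3542694   99.21526369 103.8342487  104.52865388]
```

```bash
python3 -m jog '[[0,0,0.6,0],[0,0,1,0],[0,0,1.1,0],[0,0,1.1,0]]'; python3 -m jog '[[0,0,0.15,0],[0,0,0.3,0],[0,0,0.3,0]]'; python3 d.py; python3 -m jog '[[0,0,0.15,0],[0,0,0.3,0],[0,0,0.3,0]]'; python3 d.py
```

```text
t: 8.53
eef_pos: [0.5942, 0.3761, 0.1041]
tool_rot: [-0.0, 0.409, 0.913, -0.0]
contact_force: [0.2, -1.3, -0.4]
gripper_width: -0.002
grasp_force: 0.0
t: 8.78
eef_pos: [0.5939, 0.3758, 0.1016]
tool_rot: [-0.0, 0.409, 0.913, -0.0]
contact_force: [-2.5, -2.3, 4.6]
gripper_width: 0.001
grasp_force: 2.1
t 8.78 p [593.9 375.8 101.6] tooly 41.76 w 0.001 F [-2.5 -2.3  4.6] M [-0.37  0.57  0.03] gf 2.1
t: 9.03
eef_pos: [0.5939, 0.3757, 0.1004]
tool_rot: [-0.0, 0.409, 0.913, -0.0]
contact_force: [-7.3, -5.0, 14.6]
gripper_width: -0.001
grasp_force: 7.3
t 9.03 p [593.9 375.7 100.4] tooly 41.75 w -0.001 F [-7.3 -5.  14.6] M [-0.97  1.49 -0.01] gf 7.3
```

```bash
for i in 1 2; do python3 -m jog '[[0,0,0.1,0],[0,0,0.2,0],[0,0,0.2,0]]'>/dev/null; python3 d.py; done
```

```text
t 9.28 p [594.  375.7 100. ] tooly 41.74 w -0.004 F [-10.   -6.5  24.5] M [-1.49  2.27  0.04] gf 12.3
t 9.53 p [594.2 375.8  99.7] tooly 41.73 w -0.003 F [-14.   -8.7  34.2] M [-1.95  3.16  0.01] gf 17.4
```

The contact is stiff now at 34 N. I'll back off and look.

```bash
python3 -m jog '[[0,0,-1,0],[0,0,-4,0],[0,-3,-7,0],[0,-7,-9,0],[0,-10,-9,0],[0,-12,-9,0],[0,-12,-9,0]]'
python3 - <<'E'
from h import *
c=bot.read_camera('scene'); A=c['pixels'][138:228,205:295]; np.save('s5.npy',c,allow_pickle=True)
cv2.imwrite('pics/after.png',cv2.convertScaleAbs(cv2.resize(A,None,fx=6.6,fy=6.6,interpolation=cv2.INTER_CUBIC)[...,::-1],alpha=1.4))
X=cloud(c)*1000; P=X[140:225,205:295].reshape(-1,3); L=P[:,:2]@[.751,.66]; l=P[:,:2]@[-.66,.751]+111
s5=np.tan(np.radians(25))
for lo in range(655,760,6):
    r=[]
    for a,b in((-68,-48),(-20,20),(48,68)):
        m=(L>lo)&(L<lo+6)&(l>a)&(l<b); r.append((int(m.sum()),round(float(np.median(P[m,2]-(L[m]-717.8)*s5)),1) if m.sum() else None))
    print(lo,r)
E
```

```text
t: 10.12
eef_pos: [0.5023, 0.293, 0.1849]
tool_rot: [-0.001, 0.409, 0.912, -0.001]
contact_force: [0.1, 0.8, -0.3]
gripper_width: 0.003
grasp_force: 0.0
655 [(22, 29.6), (56, 32.0), (21, 28.5)]
661 [(103, 47.2), (33, 59.1), (106, 49.8)]
667 [(32, 69.7), (38, 70.5), (29, 70.0)]
673 [(20, 69.7), (38, 69.9), (19, 70.0)]
679 [(18, 70.4), (41, 69.8), (16, 69.9)]
685 [(20, 68.6), (88, 103.3), (21, 68.3)]
691 [(19, 68.1), (93, 95.0), (17, 68.5)]
697 [(22, 67.0), (39, 68.4), (16, 67.7)]
703 [(19, 66.9), (38, 66.6), (9, 67.1)]
709 [(19, 66.2), (23, 64.8), (8, 65.3)]
715 [(20, 64.8), (1, 61.2), (7, 66.6)]
721 [(18, 64.5), (0, None), (1, 64.4)]
727 [(18, 64.2), (9, 66.1), (0, None)]
733 [(20, 62.8), (36, 64.3), (0, None)]
739 [(21, 61.4), (33, 62.8), (0, None)]
745 [(19, 62.6), (37, 62.7), (0, None)]
751 [(35, 68.4), (75, 67.3), (0, None)]
757 [(21, 70.2), (33, 70.0), (0, None)]
```

View pics/after.png

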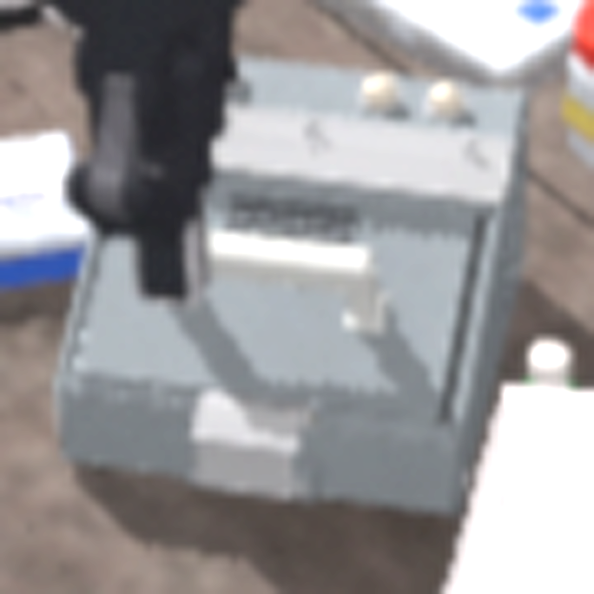

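The depth profile shows the cover's lower edge about 10 mm high, sitting on the frame's end wall (seen at y≈385). So it slid down the slope and needs to go a few mm up-slope. I'll locate the bar so I can push it with the fingers round it.

```bash
python3 - <<'E'
from h import *
c=np.load('s5.npy',allow_pickle=True).item()
X=cloud(c)*1000; P=X[165:190,233:265].reshape(-1,3); L=P[:,:2]@[.751,.66]; l=P[:,:2]@[-.66,.751]+111
off=P[:,2]-(L-717.8)*.466; m=(off>85)&(abs(l)<42)&(L<720); print(m.sum(),np.percentile(L[m],[2,50,98]),np.percentile(P[m,2],[2,50,90,98]),np.percentile(l[m],[1,99]))
m=off>85
h,_=np.histogram(L[m&(abs(l)<42)],bins=range(670,720,3)); print(h)
for a in range(676,712,3):
    k=m&(L>a)&(L<a+3)&(abs(l)<42); print(a,k.sum(),np.round(np.median(P[k,2]),1) if k.sum() else '')
E
python3 d.py 0 0 0 41.8
```

```text
240 [559.55155373 690.72117115 698.85783857] [ 80.14061156  97.99762204 214.28815638 235.52235182] [-38.49985777  20.99193483]
[ 0  0  0  0  1 12 59 59 32 16  3  0  0  0  0  0]
676 0 
679 0 
682 1 99.0
685 12 95.1
688 59 94.9
691 59 96.3
694 32 97.3
697 16 98.2
700 3 88.8
703 0 
706 0 
709 0 
shift cm [ 11.5  -57.23  18.48] spin -0.002
t 10.17 p [503.8 294.9 184.9] tooly 41.71 w 0.005 F [ 0.6  0.5 -0.3] M [ 0.01 -0.   -0.01] gf 0.0
```

```bash
python3 -m jog '[[0,3,0,0],[0,6,1,0],[0,9,3,0],[0,11.5,5,0],[0,12.2,6,0],[0,12.2,6,0],[0,12.2,8,0],[0,12.2,9.5,0],[0,12.2,10.5,0],[0,12.2,10.9,0],[0,12.2,10.9,0]]' 0.3 20; python3 d.py; python3 -m jog '[[0,0.4,0,0],[0,0.8,0,0],[0,0.8,0,0]]'; python3 d.py
```

```text
t: 11.08
eef_pos: [0.5952, 0.377, 0.0749]
tool_rot: [-0.0, 0.409, 0.913, -0.001]
contact_force: [0.2, 1.1, 0.0]
gripper_width: 0.353
grasp_force: 0.0
t 11.08 p [595.2 377.   74.9] tooly 41.76 w 0.353 F [0.2 1.1 0. ] M [-0.04  0.01 -0.04] gf 0.0
t: 11.33
eef_pos: [0.6027, 0.3835, 0.0766]
tool_rot: [0.001, 0.409, 0.913, 0.001]
contact_force: [-0.6, -0.5, 1.8]
gripper_width: 0.344
grasp_force: 0.4
t 11.33 p [602.7 383.5  76.6] tooly 41.77 w 0.344 F [-0.6 -0.5  1.8] M [-0.12  0.08 -0.04] gf 0.4
```

```bash
for i in 1 2 ; do python3 -m jog '[[0,0.2,-0.15,0],[0,0.3,-0.15,0],[0,0.3,-0.15,0]]' >/dev/null; python3 d.py; done
```

```text
t 11.58 p [603.3 384.4  76.9] tooly 41.76 w 0.345 F [-3.6 -2.6  4.3] M [-0.72  0.91 -0.  ] gf 2.5
t 11.83 p [603.4 384.8  77.2] tooly 41.75 w 0.348 F [-8.2 -6.2  2.5] M [-1.21  1.79 -0.05] gf 5.2
```

```bash
cat > prof.py <<'E'
from h import *
c=bot.read_camera('scene'); X=cloud(c)*1000; P=X[140:225,200:295].reshape(-1,3); L=P[:,:2]@[.751,.66]; l=P[:,:2]@[-.66,.751]+111
off=P[:,2]-(L-717.8)*.466
for n,(a,b) in dict(right=(-68,-48),left=(48,68)).items():
    m=(l>a)&(l<b)&(L>673)&(L<748)&(abs(off-65)<9); k=np.polyfit(L[m],off[m],1); print(n,m.sum(),'off at 675',np.polyval(k,675).round(1),'at 745',np.polyval(k,745).round(1))
m=(abs(l)<42)&(off>82)&(L>675)&(L<718)&(P[:,2]<115); print('bar long',np.percentile(L[m],[5,50,95]).round(1),'z',np.percentile(P[m,2],[50,95]).round(1))
np.save('last.npy',c,allow_pickle=True)
E
python3 prof.py
```

```text
right 242 off at 675 68.0 at 745 63.3
left 210 off at 675 69.0 at 745 63.1
bar long [679.1 694.7 702.2] z [ 97. 107.]
```

```bash
python3 -m jog '[[0,-0.2,0,0],[0,-0.5,0,0],[0,-0.6,0,0],[0,-0.6,0,0],[0,-0.6,0,0]]' 1 30; python3 d.py; python3 prof.py
```

```text
t: 12.3
eef_pos: [0.5983, 0.3803, 0.077]
tool_rot: [-0.002, 0.409, 0.913, -0.004]
contact_force: [-9.9, -6.9, 3.3]
gripper_width: 0.18
grasp_force: 29.7
t 12.3 p [598.3 380.3  77. ] tooly 41.73 w 0.18 F [-9.9 -6.9  3.3] M [-1.32  1.93 -0.02] gf 29.7
right 241 off at 675 67.5 at 745 62.8
left 204 off at 675 68.6 at 745 62.4
bar long [680.2 694.5 708.9] z [ 97.3 107.1]
```

```bash
python3 -m jog '[[0,-0.15,0.2,0],[0,-0.15,0.3,0],[0,-0.15,0.3,0]]' >/dev/null; python3 d.py; python3 -m jog '[[0,0,0.2,0],[0,0,0.3,0],[0,0,0.3,0]]' >/dev/null; python3 d.py;python3 -m jog '[[0,0,0.2,0],[0,0,0.2,0]]' >/dev/null; python3 d.py; python3 prof.py
```

```text
t 12.6 p [598.2 380.2  75.8] tooly 41.73 w 0.178 F [-11.3  -7.1  10.2] M [-1.3   2.13 -0.06] gf 33.4
t 12.85 p [598.3 380.2  75.3] tooly 41.72 w 0.181 F [-17.3 -10.6  27.3] M [-2.1   3.43 -0.12] gf 35.9
t 13.02 p [598.  379.9  71.8] tooly 41.72 w 0.183 F [-13.9 -10.2  11.9] M [-1.29  2.16 -0.06] gf 49.3
right 232 off at 675 61.0 at 745 60.7
left 213 off at 675 61.0 at 745 60.4
bar long [679.6 694.4 709. ] z [ 91.8 101.4]
```

The plate now sits parallel to the face (61.0 and 60.6 at its two ends) after a sudden drop at 27 N. I'll release and check that it stays.

```bash
python3 -m jog '[[0,0,0,0],[0,0,-0.1,0],[0,0,-0.1,0],[0,0,-0.1,0],[0,0,-0.1,0]]' 0.35 20 >/dev/null; python3 d.py; python3 -m jog '[[0,0,-1,0],[0,0,-3,0],[0,0,-5,0],[0,-3,-8,0],[0,-7,-11,0],[3,-10,-12,0],[6,-12,-12,0],[10,-12,-12,0],[14,-12,-12,0],[14,-12,-12,0],[14,-12,-12,0]]'; python3 prof.py
python3 - <<'E'
from h import *
c=np.load('last.npy',allow_pickle=True).item(); A=c['pixels'][130:230,185:295]
cv2.imwrite('pics/final.png',cv2.convertScaleAbs(cv2.resize(A,None,fx=5.5,fy=5.5,interpolation=cv2.INTER_CUBIC)[...,::-1],alpha=1.4))
E
```

```text
t 13.48 p [600.9 382.2  71.4] tooly 41.77 w 0.328 F [ 0.3 -0.2  0.3] M [-0.06 -0.    0.05] gf 0.0
t: 14.4
eef_pos: [0.4156, 0.4092, 0.1922]
tool_rot: [-0.0, 0.406, 0.914, 0.001]
contact_force: [1.4, -0.2, -0.0]
gripper_width: 0.326
grasp_force: 0.0
right 235 off at 675 60.4 at 745 60.5
left 203 off at 675 60.4 at 745 60.1
bar long [691.2 695.7 700.6] z [92.  96.9]
```

View pics/final.png

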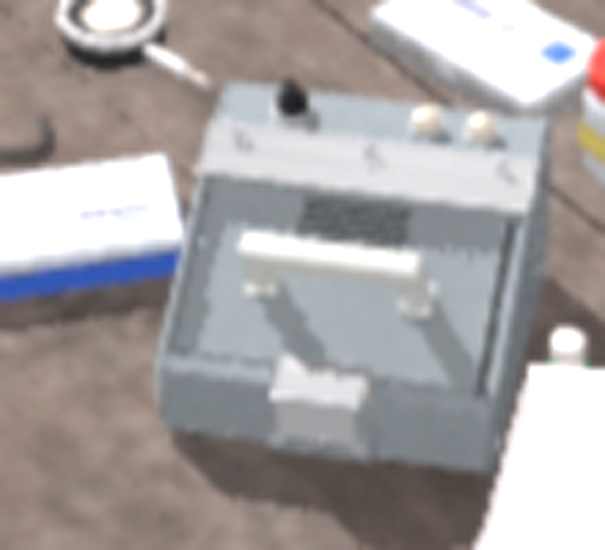

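The picture shows the cover flat in its recess. The upper edge runs under the lip at y≈180–210, and the catch leaf stands forward over the lower edge at (320,375). The arm is clear.

```bash
python3 -c "
from station import bot
print(bot.hand_in())"
```

```text
the job is handed in; nothing more can be done
None
```

The cover is home: its tongue is under the lip, the lower edge is snapped under the spring catch, the handle is released with the arm clear, and the job was handed in at about 14.5 s.

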